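Stack the cartons and hold the loupe at focus over the cover-glass box

ROBOT

A 7-joint arm with a two-finger parallel gripper is mounted at the origin on a cart in front of the work surface, level with it; the furniture and walls round the work are solid. World frame = base frame: x ahead of the robot, y to its left, z up, the work surface at z = 0. Lengths are in m, angles in rad, forces in N, time in s.
With the tool pointing down it reaches from about 0.4 to 0.925 m from the base axis. Payload 4.1 kg.
Tool frame: the origin (TCP) lies on the mounting face of the last link; the fingertips stand 173 mm ahead of it and the grasp point (between the pads) lies 155 mm ahead of it; z points along the fingers, y is the line along which they close (so a half turn about z gives the same grasp; the last joint's range is limited). The gripper opens to 85 mm and grips with 20 to 120 N. Pads are 22 mm wide; open, the fingers measure 114 mm over their backs; the gripper's body (76 mm by 85 mm) begins 54 mm behind the grasp point. The pads swing forward as they close: fully open they stand 13 mm farther back than shut.
Start: joints at [-1.433, 0.398, 0.045, 1.537, -0.019, 1.207, -0.051], TCP at [0.152, 0.632, 0.405] pointing down, gripper open.
Joint ranges: [-2.82, 2.82], [-0.49, 2.23], [-1.37, 1.46], [0, 2.46], [-1.36, 4.5], [0.23, 2], [-2.94, 2.94]. Speed limits (rad/s): [2.57, 2.57, 3.14, 3.14, 3.14, 3.14, 3.14].

INTERFACE

Orientations are given as a unit quaternion [x, y, z, w].
In Python, from bench import ctrl gives the robot as it stands. The module is installed in compiled form; this text tells all that it offers.
- The arm moves only by the tool jog_arm, never from a script. Its argument "plan" is a list of rows, each an object of numbers: "wx", "wy", "wz": the turn, a rotation vector about the tool's x, y, z in degrees; "tx", "ty", "tz": the shift along the tool's x, y, z in m; "fingers": the opening, from -1 (shut) to 1 (fully open), so that 0 is half open. A call has 1 to 20 rows; each row is the pose to reach, as a shift and turn from the pose commanded when the call began, along the tool's axes at that moment; what a row does not reach only later rows make up. A row lasts 1/12 s, in which the tool goes at most 41.7 mm and 7.16 degrees, less where a joint would pass 70% of its speed; a pose out of reach is approached as far as the arm can. A call with a gripper value outside its range is refused whole. The fingers move at their own pace and stop on an object; the grip force is fixed at half the most. Time passes only in rows, so rows that repeat a pose let the fingers close. It gives the time, the measured TCP pose, the force, the opening and the grip force at its end, in the units of the state.
- ctrl.read_state(): the state, without advancing time (a new reading comes with each control period).
- ctrl.camera(name): name is "scene" or "top" or "wrist"; returns (picture, depth): 480x640x3 uint8, red, green, blue; 480x640 float32, m along the optical axis (not along the pixel's ray), 0 where there is no reading.
- ctrl.get_calibration(name): a dict with "vertical_fov" (degrees; the focal length in pixels is half the picture's height over the tangent of half this angle, whatever the lens; pixels are square), "cx", "cy" (the principal point, pixels), "dist" ([k1, k2, p1, p2, k3] as OpenCV has them; the pictures are not rectified), "extrinsics" (4x4, takes a point from camera to world coordinates). Camera axes: x right, y up, looking along -z (the intrinsics and any distortion apply to the point x, -y, -z); pixel columns grow to the right and rows downward; lengths in m; the calibration is good to about 2 mm. A picture is of the moment at which its call begins: read the wrist's pose just before it. get_calibration takes no time and is no camera call; for the wrist camera it gives the pose at the moment of the call.
- ctrl.job_done(): hands the job in; it is judged then, once.
The state is a dict: "t": time; "qpos": joint angles; "dq": joint speeds; "joint_efforts": joint torques, N m; "eef_pos": TCP position; "eef_rot": TCP orientation; "wrist_force": force on the tool from outside, world axes, zero at the start; "moment": the same for the moment, N m; "finger_gap": opening from 0.0 (shut) to 1.0 (fully open); "gripper_force": force on a finger pad.
Only numpy, scipy, OpenCV 4.12 (cv2) and the standard library are available. Lean on these libraries where they do the work, as an engineer would, in place of code of your own. Each camera call takes 0.05 s, during which the arm holds its last target. There are 200 camera calls.

TASK

Set the loose slide carton squarely on the slide carton that lies in front of the height gauge, then put the small cover-glass box in the middle on top of that column. Then take the hand loupe by its handle and hold it still and level with its lens centred over the cover-glass box, as high as the flat top of the gauge (the focal height), touching neither column nor gauge; finish while holding it there. Leave the gauge's setting and the timer, petri dish and vial undisturbed.

Things in the scene. Friction and masses are not known exactly. Their poses are not given: they have to be found in the camera images.
- carton_base: closed slide carton (cream with a slid-on blue lid, rigid, closed, 85 x 61 x 36 mm, 0.12 kg, loose), on the worktop 110 to 125 mm in front of the height gauge; it is the foot of the column. Origin: centre of its underside; x along its 85 mm side (pointing roughly to the gauge), z up
- carton: the other, identical slide carton, loose and standing apart on the worktop, left of the gauge. 85 x 61 x 36 mm; the lid, the upper 14 mm, stands 2 mm proud of the sides and does not come off. Origin: centre of its underside; x along its 85 mm side, y along its 61 mm side, z up
- cover_box: small closed box of cover glasses, 26 (x) x 30 (y) x 21 mm, about 0.03 kg, pale with a light blue lid, loose on the worktop left of the gauge. Origin: centre of its underside, z up
- loupe: hand loupe lying flat on the worktop, right of the gauge: round black rim 66 mm across and 14 mm high with a clear lens, and a straight flat-sided handle 16 mm wide and 14 mm high that runs from 41 to 139 mm from the lens centre towards -x of its frame; 0.07 kg, its centre of mass lies on the handle side. Origin: under the lens centre, in the plane of the underside; x away from the handle, z up
- lens (a point): centre of the loupe's lens, 7 mm above the loupe's underside (half its thickness)
- gauge: height gauge, fixed to the worktop: round foot 56 mm across and 10 mm high, upright aluminium tube 15 mm across, collar to 117 mm high with a small lock screw; a thin steel rod with a flat cap slides in it. Origin: centre of the foot's underside; -x points to carton_base, z up
- focus_mark (a point): the focal mark: centre of the flat top of the gauge's rod cap (18 mm across, with a 33 mm pointer level with it towards carton_base); its height, 130 to 170 mm above the worktop, differs from run to run. The rod is held only by friction of about 3 N
- timer: bystander: white kitchen timer 64 x 64 x 21 mm flat on the worktop near the robot. Origin: centre of its underside
- petri: bystander: closed petri dish, 60 mm across, 16 mm high. Origin: centre of its underside
- vial: bystander: upright screw-cap vial, 22 mm across, 56 mm high. Origin: centre of its underside
Mind the look-alikes: they are no part of the job. What is shaped like the carton_base but brown, orange or pink is not meant.

How it is judged:
On the way, in this order (a step that is already met when the one before it is completed fails the run):
1. the loose carton stands squarely on the base carton, let go (z of carton in the frame of carton_base between 0.031 and 0.041 m and horizontal distance between carton and carton_base below 0.01 m and angle between the x axis of carton and the x axis of carton_base, either way round below 0.14 rad and angle between carton's own z axis and vertical below 0.06 rad and contact force between carton and the arm below 0.1 N and contact force between carton and the fingers below 0.1 N and linear speed of carton below 0.02 m/s), for 0.2 s.
2. the cover-glass box stands in the middle of the upper carton, let go (all of step 1 and z of cover_box in the frame of carton between 0.031 and 0.041 m and horizontal distance between cover_box and carton below 0.014 m and angle between cover_box's own z axis and vertical below 0.06 rad and contact force between cover_box and the fingers below 0.1 N and contact force between cover_box and the arm below 0.1 N and linear speed of cover_box below 0.02 m/s), for 0.2 s.
At the end, for the whole second after the job is handed in: Cartons stacked within 10 mm and 0.14 rad, cover-glass box within 14 mm of the upper one's centre, all upright, at rest, let go. Loupe held still by the fingers, free of column and gauge: lens within 8 mm of the mark's height and 14 mm of the box's centre, level within 0.12 rad (all of step 2 and z of lens in the frame of focus_mark between -0.008 and 0.008 m and horizontal distance between lens and cover_box below 0.014 m and angle between loupe's own z axis and vertical below 0.12 rad and contact force between loupe and the fingers above 1 N and linear speed of loupe below 0.02 m/s and contact force between loupe and cover_box below 0.2 N and contact force between loupe and carton below 0.2 N and contact force between loupe and carton_base below 0.2 N and contact force between loupe and gauge below 0.2 N and angle between carton_base's own z axis and vertical below 0.06 rad); the arm keeps its last pose, push and grip.
It fails at once if the gauge's setting is disturbed (mark moved over 5 mm) (distance of focus_mark from where it was at the start of the episode above 0.005 m).
It fails at once if the timer is disturbed (moved over 20 mm or tipped) (distance of timer from where it was at the start of the episode above 0.02 m or angle between timer's own z axis and vertical above 0.5 rad).
It fails at once if the petri is disturbed (moved over 20 mm or tipped) (distance of petri from where it was at the start of the episode above 0.02 m or angle between petri's own z axis and vertical above 0.5 rad).
It fails at once if the vial is disturbed (moved over 20 mm or tipped) (distance of vial from where it was at the start of the episode above 0.02 m or angle between vial's own z axis and vertical above 0.5 rad).
It also fails if it takes over 59 s, if anything falls off the work surface, if the arm or the gripper's body presses on something with over 40 N, if the wrist force passes 120 N, or if a joint passes its speed limit or range.

## Working session

There is one attempt and no reset: what is moved stays moved. The work goes in short steps, Python scripts to look and compute and a tool call to move; the robot and the scene stay as the last step left them, time stands still between calls to the robot, and variables do not carry over. Pictures are saved under pics/ and viewed, at most 10 in all, crops included, and the job is handed in when it is done.

Besides the shell and the picture viewer there is one more tool, called after ">>>" as name([rows], argument=value, ...), one row to a line, values as JSON. jog_arm: Moves the arm, as the interface text tells. Its arguments: {"type":"object","properties":{"plan":{"type":"array"}},"required":["plan"]}

```bash
mkdir -p pics
cat > h.py <<'E'
import numpy as np, cv2
from bench import ctrl
from scipy.spatial.transform import Rotation as R
def shot(name,fn=None):
    cal=ctrl.get_calibration(name); im,d=ctrl.camera(name)
    if fn: cv2.imwrite('pics/'+fn,im[:,:,::-1])
    f=240/np.tan(np.radians(cal['vertical_fov'])/2)
    K=np.array([[f,0,cal['cx']],[0,f,cal['cy']],[0,0,1]])
    u,v=np.meshgrid(np.arange(640.),np.arange(480.))
    n=cv2.undistortPoints(np.stack([u.ravel(),v.ravel()],1)[:,None],K,np.array(cal['dist'],float))[:,0].reshape(480,640,2)
    P=np.stack([n[...,0]*d,-n[...,1]*d,-d],-1)
    E=np.array(cal['extrinsics']); W=P@E[:3,:3].T+E[:3,3]
    W[d==0]=np.nan
    return im,d,W
E
python3 - <<'E'
from h import *
for n in ('scene','top'):
    im,d,W=shot(n,n+'0.png'); np.savez(n+'0.npz',im=im,d=d,W=W)
    c=ctrl.get_calibration(n); print(n,np.round(np.array(c['extrinsics']),3).tolist(),c['vertical_fov'],c['dist'])
s=ctrl.read_state(); print(s)
E
```

```text
scene [[-0.602, 0.347, -0.719, -0.121], [-0.798, -0.232, 0.556, 0.566], [0.026, 0.909, 0.417, 0.538], [0.0, 0.0, 0.0, 1.0]] 48.1233955080609 [0.01453385 0.         0.         0.         0.        ]
top [[-0.022, 0.992, -0.121, 0.438], [-1.0, -0.019, 0.024, -0.002], [0.022, 0.121, 0.992, 1.383], [0.0, 0.0, 0.0, 1.0]] 45.521164758304934 [-0.1505316  0.         0.         0.         0.       ]
{'t': 0.1, 'qpos': array([-1.43301037,  0.39909351,  0.04506766,  1.53772947, -0.01867148,
        1.20688269, -0.05068751]), 'dq': array([ 1.62996452e-03, -1.91695262e-03,  4.93096803e-05, -5.07154856e-03,
       -2.99153102e-05,  1.15840658e-03, -9.46163607e-04]), 'joint_efforts': array([ 3.45699547e-03, -4.76260149e+01,  1.37051392e+00, -2.54948562e+01,
        1.21629404e-02,  4.98000561e-03, -6.77638809e-06]), 'eef_pos': array([0.15239184, 0.63161861, 0.4037945 ]), 'eef_rot': array([ 1.18063798e-01,  9.93005651e-01, -8.45804866e-04, -2.21298653e-05]), 'wrist_force': array([-0.37967944,  0.38697273,  0.80536077]), 'moment': array([-0.02838744, -0.00636698, -0.02750284]), 'gripper_force': 0.0, 'finger_gap': 1.000215380636281}
```

View pics/top0.png

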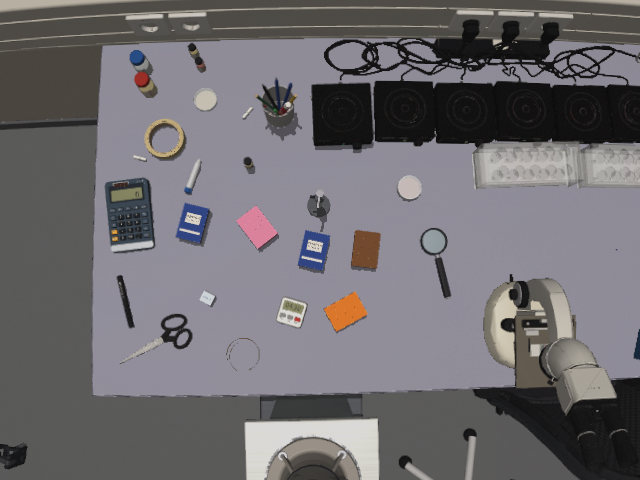

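View pics/scene0.png

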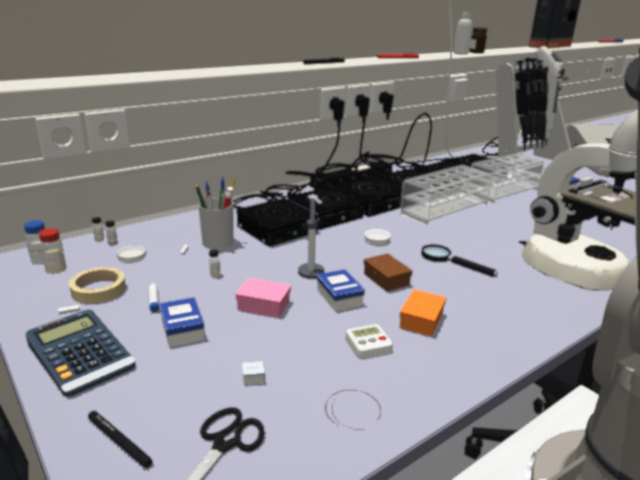

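The top view shows the loose carton at (193,223), the cover box at (208,298), carton_base at (314,250), the gauge at (319,205), and the loupe with its lens at (434,241) and handle end at (447,295). The timer is at (292,312), the vial at (248,162) and the petri dish at (409,187). The scene view agrees.

```bash
cat >> h.py <<'E'
def top_rect(W,win,zlo,zhi,extra=None):
    r0,r1,c0,c1=win; S=W[r0:r1,c0:c1]; m=(S[...,2]>zlo)&(S[...,2]<zhi)
    if extra is not None: m&=extra[r0:r1,c0:c1]
    n,l,st,ce=cv2.connectedComponentsWithStats(m.astype(np.uint8)); k=1+np.argmax(st[1:,4])
    p=S[l==k]; (c,s,a)=cv2.minAreaRect((p[:,:2]*1000).astype(np.float32))
    return np.array(c)/1000,np.array(s),a,np.median(p[:,2]),len(p)
E
python3 - <<'E'
from h import *
D=np.load('top0.npz'); W=D['W']; im=D['im']
print('table',[np.round(W[r,c],4) for r,c in ((340,200),(200,230),(280,250),(270,390),(200,450))])
for n,w,zl,zh in (('carton',(195,250,170,218),.025,.05),('base',(225,278,295,335),.025,.05),('box',(285,312,195,222),.012,.03),('loupe',(220,302,412,458),.007,.03),('timer',(290,335,270,312),.012,.03),('petri',(170,205,392,428),.01,.03),('brown',(225,275,348,385),.02,.05),('pink',(200,255,232,282),.02,.05)):
    print(n,top_rect(W,w,zl,zh))
S=W[175:225,295:345]; 
for lo in (.02,.1,.12,.13,.14,.15,.16): 
    m=S[...,2]>lo; p=S[m]; print(lo,m.sum(),np.round(p.mean(0),4) if m.sum() else '',np.round(np.percentile(p[:,2],[5,50,95]),4) if m.sum() else '')
S=W[225:260,418:452]; m=(S[...,2]>.006); p=S[m]; print('lens',m.sum(),p.min(0),p.max(0),p.mean(0))
D=np.load('scene0.npz'); W=D['W']
S=W[185:275,295:330]; m=(S[...,2]>.12)&(S[...,0]<.75); p=S[m]; print(len(p),p[:,2].max(),np.round(p[np.argsort(p[:,2])[-25:]],4))
E
```

```text
table [array([ 0.344 ,  0.2633, -0.0076]), array([0.683 , 0.1875, 0.    ]), array([ 0.4865,  0.14  , -0.0024]), array([ 5.035e-01, -1.996e-01, -4.000e-04]), array([ 0.673 , -0.3557,  0.0017])]
carton (array([0.62445758, 0.2745481 ]), array([64.11665344, 86.04174042]), 75.50862884521484, np.float64(0.03537299622821566), 955)
base (array([ 0.55336438, -0.01430746]), array([60.8436203 , 85.29888153]), 76.13621520996094, np.float64(0.035610187313576125), 928)
box (array([0.44637238, 0.24073882]), array([30.6712532 , 26.69092178]), 63.217830657958984, np.float64(0.019929349523867157), 154)
loupe (array([ 0.51874701, -0.32215903]), array([173.55554199,  64.35496521]), 15.950298309326172, np.float64(0.011620667173393606), 688)
timer (array([0.40876675, 0.04106272]), array([61.8680954, 60.53125  ]), 72.10596466064453, np.float64(0.017993424474055608), 636)
petri (array([ 0.70507434, -0.25166098]), array([56.8742485 , 58.99428177]), 74.4114990234375, np.float64(0.01588939722418703), 452)
brown (array([ 0.55308289, -0.13814532]), array([61.67201233, 85.49563599]), 81.09379577636719, np.float64
[... 680 characters left out ...]

134 0.17102737709076743 [[ 0.6662 -0.0343  0.1686]
 [ 0.6622 -0.0192  0.1688]
 [ 0.6568 -0.0273  0.1689]
 [ 0.6589 -0.024   0.1689]
 [ 0.6665 -0.0224  0.1689]
 [ 0.6622 -0.0288  0.1689]
 [ 0.6469 -0.0222  0.169 ]
 [ 0.6598 -0.0222  0.169 ]
 [ 0.6382 -0.0253  0.169 ]
 [ 0.6597 -0.0318  0.1691]
 [ 0.6348 -0.0203  0.1691]
 [ 0.6638 -0.0252  0.1692]
 [ 0.6704 -0.0252  0.1692]
 [ 0.6452 -0.0234  0.1692]
 [ 0.6571 -0.025   0.1692]
 [ 0.6724 -0.0316  0.1693]
 [ 0.6689 -0.0265  0.1693]
 [ 0.6663 -0.0197  0.1695]
 [ 0.6706 -0.0229  0.1696]
 [ 0.6627 -0.0341  0.1698]
 [ 0.6702 -0.0324  0.1698]
 [ 0.6324 -0.0208  0.1698]
 [ 0.6654 -0.0288  0.17  ]
 [ 0.6663 -0.027   0.1701]
 [ 0.6621 -0.0287  0.171 ]]
```

```bash
cat >> h.py <<'E'
def go(pos,ydeg):
    "tool-frame shift and turn to TCP world pos with tool y at world angle ydeg (mod 180)"
    s=ctrl.read_state(); r=R.from_quat(s['eef_rot']); M=r.as_matrix()
    t=M.T@(np.array(pos)-s['eef_pos']); cur=np.degrees(np.arctan2(M[1,1],M[0,1]))
    d=(ydeg-cur+90)%180-90
    z=np.degrees(M.T@np.cross(M[:,2],[0,0,-1]))
    print('t',round(s['t'],2),'eef',np.round(s['eef_pos'],4),'yang',round(cur,2),'-> shift',np.round(t,4),'wz',round(-d,2),'tilt',np.round(z,2),'gap',round(s['finger_gap'],3),'F',np.round(s['wrist_force'],1),s['gripper_force'],'q',np.round(s['qpos'],2))
E
python3 - <<'E'
from h import *
s=ctrl.read_state(); M=R.from_quat(s['eef_rot']).as_matrix(); E=np.array(ctrl.get_calibration('wrist')['extrinsics'])
print(ctrl.get_calibration('wrist')['vertical_fov'],'cam in tool',np.round(M.T@(E[:3,3]-s['eef_pos']),4),np.round(M.T@E[:3,:3],3))
go((.6245,.2745,.33),75.5)
E
```

```text
70.89963974805568 cam in tool [ 0.0847 -0.0001  0.0313] [[-0.     0.945  0.327]
 [ 1.     0.    -0.   ]
 [-0.001  0.327 -0.945]]
t 0.1 eef [0.1524 0.6316 0.4038] yang 76.44 -> shift [-0.5427 -0.2363  0.0743] wz 0.94 tilt [-0.1   0.01  0.  ] gap 1.0 F [-0.4  0.4  0.8] 0.0 q [-1.43  0.4   0.05  1.54 -0.02  1.21 -0.05]
```

>>> jog_arm([
  {"tx":-0.543,"ty":-0.236,"tz":0.074,"wz":0.9,"fingers":1},
  {"tx":-0.543,"ty":-0.236,"tz":0.074,"wz":0.9,"fingers":1},
  {"tx":-0.543,"ty":-0.236,"tz":0.074,"wz":0.9,"fingers":1},
  {"tx":-0.543,"ty":-0.236,"tz":0.074,"wz":0.9,"fingers":1},
  {"tx":-0.543,"ty":-0.236,"tz":0.074,"wz":0.9,"fingers":1},
  {"tx":-0.543,"ty":-0.236,"tz":0.074,"wz":0.9,"fingers":1},
  {"tx":-0.543,"ty":-0.236,"tz":0.074,"wz":0.9,"fingers":1},
  {"tx":-0.543,"ty":-0.236,"tz":0.074,"wz":0.9,"fingers":1},
  {"tx":-0.543,"ty":-0.236,"tz":0.074,"wz":0.9,"fingers":1},
  {"tx":-0.543,"ty":-0.236,"tz":0.074,"wz":0.9,"fingers":1},
  {"tx":-0.543,"ty":-0.236,"tz":0.074,"wz":0.9,"fingers":1},
  {"tx":-0.543,"ty":-0.236,"tz":0.074,"wz":0.9,"fingers":1},
  {"tx":-0.543,"ty":-0.236,"tz":0.074,"wz":0.9,"fingers":1},
  {"tx":-0.543,"ty":-0.236,"tz":0.074,"wz":0.9,"fingers":1},
  {"tx":-0.543,"ty":-0.236,"tz":0.074,"wz":0.9,"fingers":1},
  {"tx":-0.543,"ty":-0.236,"tz":0.074,"wz":0.9,"fingers":1},
  {"tx":-0.543,"ty":-0.236,"tz":0.074,"wz":0.9,"fingers":1},
  {"tx":-0.543,"ty":-0.236,"tz":0.074,"wz":0.9,"fingers":1},
])

```text
schema error: expected keys wx, wy, wz, tx, ty, tz, fingers
```

Run:
```python
from h import *
go((.6245,.2745,.177),75.5)
im,d,W=shot('wrist','w1.png'); np.savez('w1.npz',im=im,d=d,W=W)
go((.6245,.2745,.177),75.5)
b=(im[...,2].astype(int)-im[...,0]>60)
print(top_rect(W,(0,480,0,640),.025,.05)); 
p=W[b&(W[...,2]>.0)]; print(len(p),np.nanpercentile(p,[1,50,99],axis=0))
```

```text
t 0.1 eef [0.1524 0.6316 0.4038] yang 76.44 -> shift [-0.5426 -0.2361  0.2273] wz 0.94 tilt [-0.1   0.01  0.  ] gap 1.0 F [-0.4  0.4  0.8] 0.0 q [-1.43  0.4   0.05  1.54 -0.02  1.21 -0.05]
t 0.15 eef [0.1524 0.6317 0.4039] yang 76.44 -> shift [-0.5427 -0.2362  0.2273] wz 0.94 tilt [-0.08  0.01  0.  ] gap 0.999 F [ 0.1 -0.  -0.9] 0.0 q [-1.43  0.4   0.04  1.54 -0.02  1.21 -0.05]Traceback (most recent call last):
  File "<stdin>", line 6, in <module>
  File "h.py", line 18, in top_rect
    n,l,st,ce=cv2.connectedComponentsWithStats(m.astype(np.uint8)); k=1+np.argmax(st[1:,4])
                                                                        ~~~~~~~~~^^^^^^^^^^
    return _wrapfunc(a, 'argmax', axis=axis, out=out, **kwds)
    return bound(*args, **kwds)
ValueError: attempt to get argmax of an empty sequence
```

View pics/w1.png

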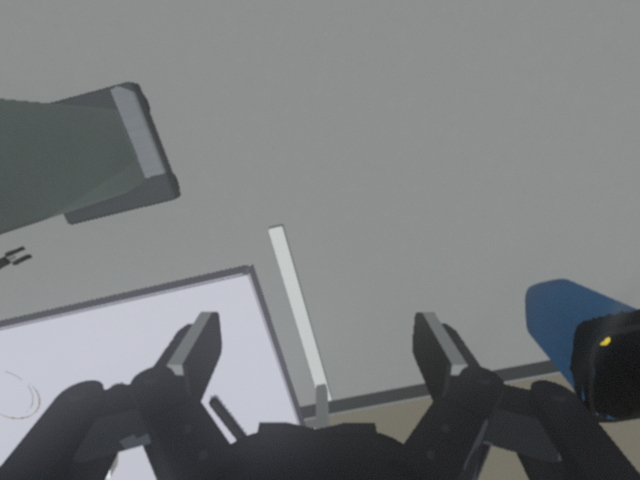

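The move was refused because every row needs all seven keys. The wrist picture only shows the start view: the table corner, with the fingertips at about (205,340) and (430,340).

>>> jog_arm([
  {"tx":-0.543,"ty":-0.236,"tz":0.074,"wx":0,"wy":0,"wz":0.9,"fingers":1},
  {"tx":-0.543,"ty":-0.236,"tz":0.074,"wx":0,"wy":0,"wz":0.9,"fingers":1},
  {"tx":-0.543,"ty":-0.236,"tz":0.074,"wx":0,"wy":0,"wz":0.9,"fingers":1},
  {"tx":-0.543,"ty":-0.236,"tz":0.074,"wx":0,"wy":0,"wz":0.9,"fingers":1},
  {"tx":-0.543,"ty":-0.236,"tz":0.074,"wx":0,"wy":0,"wz":0.9,"fingers":1},
  {"tx":-0.543,"ty":-0.236,"tz":0.074,"wx":0,"wy":0,"wz":0.9,"fingers":1},
  {"tx":-0.543,"ty":-0.236,"tz":0.074,"wx":0,"wy":0,"wz":0.9,"fingers":1},
  {"tx":-0.543,"ty":-0.236,"tz":0.074,"wx":0,"wy":0,"wz":0.9,"fingers":1},
  {"tx":-0.543,"ty":-0.236,"tz":0.074,"wx":0,"wy":0,"wz":0.9,"fingers":1},
  {"tx":-0.543,"ty":-0.236,"tz":0.074,"wx":0,"wy":0,"wz":0.9,"fingers":1},
  {"tx":-0.543,"ty":-0.236,"tz":0.074,"wx":0,"wy":0,"wz":0.9,"fingers":1},
  {"tx":-0.543,"ty":-0.236,"tz":0.074,"wx":0,"wy":0,"wz":0.9,"fingers":1},
  {"tx":-0.543,"ty":-0.236,"tz":0.074,"wx":0,"wy":0,"wz":0.9,"fingers":1},
  {"tx":-0.543,"ty":-0.236,"tz":0.074,"wx":0,"wy":0,"wz":0.9,"fingers":1},
  {"tx":-0.543,"ty":-0.236,"tz":0.074,"wx":0,"wy":0,"wz":0.9,"fingers":1},
  {"tx":-0.543,"ty":-0.236,"tz":0.074,"wx":0,"wy":0,"wz":0.9,"fingers":1},
  {"tx":-0.543,"ty":-0.236,"tz":0.074,"wx":0,"wy":0,"wz":0.9,"fingers":1},
  {"tx":-0.543,"ty":-0.236,"tz":0.074,"wx":0,"wy":0,"wz":0.9,"fingers":1},
])

```text
t: 1.65
eef_pos: [0.6238, 0.2768, 0.3304]
eef_rot: [0.125, 0.992, 0.001, -0.001]
wrist_force: [-0.3, 0.5, 0.0]
finger_gap: 1.005
gripper_force: 0.0
```

Run:
```python
from h import *
im,d,W=shot('wrist','w2.png'); np.savez('w2.npz',im=im,d=d,W=W)
go((.6245,.2745,.177),75.5)
b=(im[...,2].astype(int)-im[...,0]>40)
try: print(top_rect(W,(0,480,0,640),.028,.045)); print(top_rect(W,(0,480,0,640),.028,.045,b))
except Exception as e: print(e)
```

```text
t 1.7 eef [0.6236 0.2773 0.3306] yang 75.72 -> shift [-0.0018 -0.0027  0.1536] wz 0.22 tilt [ 0.07 -0.09 -0.  ] gap 1.0 F [-0.8 -0.1  0.3] 0.0 q [-0.64  0.52  0.24  1.54 -0.13  1.1   0.94]
(array([0.62489264, 0.27512054]), array([61.06425476, 85.86675262]), 75.08264923095703, np.float64(0.03556873754836748), 7379)
(array([0.62462585, 0.27512253]), array([60.59085464, 84.73757172]), 75.36610412597656, np.float64(0.0355372835284784), 5237)
```

View pics/w2.png

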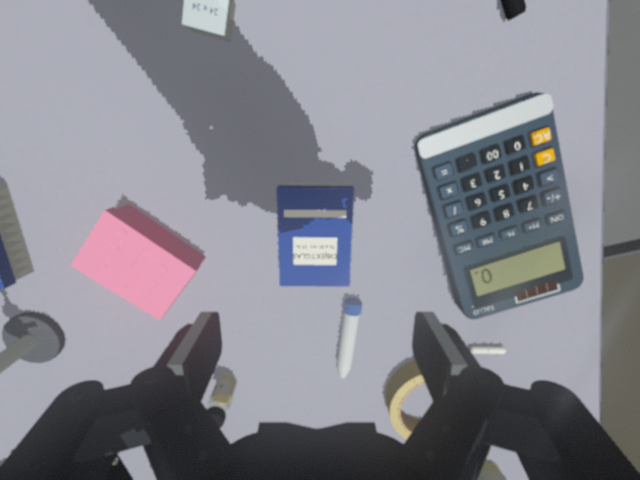

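The wrist camera and the top camera agree. The carton is centred in the wrist view at (315,237), in world coordinates about (0.625, 0.275), with its short side at 75.2° and its top at 35.5 mm. The pink look-alike is on the left and the calculator on the right, both clear of the fingers.

>>> jog_arm([
  {"tx":-0.002,"ty":-0.002,"tz":0.04,"wx":0,"wy":0,"wz":0.4,"fingers":1},
  {"tx":-0.002,"ty":-0.002,"tz":0.08,"wx":0,"wy":0,"wz":0.4,"fingers":1},
  {"tx":-0.002,"ty":-0.002,"tz":0.12,"wx":0,"wy":0,"wz":0.4,"fingers":1},
  {"tx":-0.002,"ty":-0.002,"tz":0.145,"wx":0,"wy":0,"wz":0.4,"fingers":1},
  {"tx":-0.002,"ty":-0.002,"tz":0.153,"wx":0,"wy":0,"wz":0.4,"fingers":1},
  {"tx":-0.002,"ty":-0.002,"tz":0.153,"wx":0,"wy":0,"wz":0.4,"fingers":1},
  {"tx":-0.002,"ty":-0.002,"tz":0.153,"wx":0,"wy":0,"wz":0.4,"fingers":-1},
  {"tx":-0.002,"ty":-0.002,"tz":0.153,"wx":0,"wy":0,"wz":0.4,"fingers":-1},
  {"tx":-0.002,"ty":-0.002,"tz":0.153,"wx":0,"wy":0,"wz":0.4,"fingers":-1},
  {"tx":-0.002,"ty":-0.002,"tz":0.153,"wx":0,"wy":0,"wz":0.4,"fingers":-1},
  {"tx":-0.002,"ty":-0.002,"tz":0.153,"wx":0,"wy":0,"wz":0.4,"fingers":-1},
  {"tx":-0.002,"ty":-0.002,"tz":0.153,"wx":0,"wy":0,"wz":0.4,"fingers":-1},
  {"tx":-0.002,"ty":-0.002,"tz":0.153,"wx":0,"wy":0,"wz":0.4,"fingers":-1},
])

```text
t: 2.78
eef_pos: [0.6278, 0.2736, 0.181]
eef_rot: [0.129, 0.992, 0.002, 0.002]
wrist_force: [-0.1, 0.6, 6.6]
finger_gap: 0.715
gripper_force: 66.5
```

Run:
```python
from h import *
go((.6248,.2751,.177),75.3)
im,d,W=shot('wrist'); 
b=(im[...,2].astype(int)-im[...,0]>40)
print(top_rect(W,(0,480,0,640),.028,.05,b))
go((.5534,-.0143,.300),76.1)
```

```text
t 2.78 eef [0.6278 0.2736 0.181 ] yang 75.15 -> shift [0.0033 0.0007 0.004 ] wz -0.15 tilt [0.24 0.23 0.  ] gap 0.715 F [-0.1  0.6  6.6] 66.49192214012146 q [-0.61  0.69  0.2   1.63 -0.18  0.83  0.97]
(array([0.62525708, 0.27496906]), array([61.11156082, 86.4801712 ]), 74.90550231933594, np.float64(0.035518466399533585), 21898)
t 2.83 eef [0.6278 0.2736 0.181 ] yang 75.15 -> shift [-0.0024 -0.2968 -0.1202] wz -0.95 tilt [0.24 0.23 0.  ] gap 0.713 F [-0.7  0.9  7.8] 66.49042010307312 q [-0.61  0.69  0.2   1.63 -0.18  0.83  0.97]
```

>>> jog_arm([
  {"tx":0,"ty":0,"tz":-0.02,"wx":0,"wy":0,"wz":0,"fingers":-1},
  {"tx":0,"ty":0,"tz":-0.05,"wx":0,"wy":0,"wz":0,"fingers":-1},
  {"tx":0,"ty":-0.005,"tz":-0.085,"wx":0,"wy":0,"wz":0,"fingers":-1},
  {"tx":0.002,"ty":-0.02,"tz":-0.11,"wx":0,"wy":0,"wz":-0.5,"fingers":-1},
  {"tx":0.002,"ty":-0.045,"tz":-0.12,"wx":0,"wy":0,"wz":-0.9,"fingers":-1},
  {"tx":0.0045,"ty":-0.08,"tz":-0.12,"wx":0,"wy":0,"wz":-0.9,"fingers":-1},
  {"tx":0.0045,"ty":-0.115,"tz":-0.12,"wx":0,"wy":0,"wz":-0.9,"fingers":-1},
  {"tx":0.0045,"ty":-0.15,"tz":-0.12,"wx":0,"wy":0,"wz":-0.9,"fingers":-1},
  {"tx":0.0045,"ty":-0.185,"tz":-0.12,"wx":0,"wy":0,"wz":-0.9,"fingers":-1},
  {"tx":0.0045,"ty":-0.22,"tz":-0.12,"wx":0,"wy":0,"wz":-0.9,"fingers":-1},
  {"tx":0.0045,"ty":-0.25,"tz":-0.12,"wx":0,"wy":0,"wz":-0.9,"fingers":-1},
  {"tx":0.0045,"ty":-0.275,"tz":-0.12,"wx":0,"wy":0,"wz":-0.9,"fingers":-1},
  {"tx":0.0045,"ty":-0.29,"tz":-0.12,"wx":0,"wy":0,"wz":-0.9,"fingers":-1},
  {"tx":0.0045,"ty":-0.3,"tz":-0.12,"wx":0,"wy":0,"wz":-0.9,"fingers":-1},
  {"tx":0.0045,"ty":-0.3,"tz":-0.12,"wx":0,"wy":0,"wz":-0.9,"fingers":-1},
  {"tx":0.0045,"ty":-0.3,"tz":-0.12,"wx":0,"wy":0,"wz":-0.9,"fingers":-1},
])

```text
t: 4.17
eef_pos: [0.5452, -0.0157, 0.2981]
eef_rot: [0.122, 0.993, 0.001, 0.0]
wrist_force: [0.0, 0.2, -0.6]
finger_gap: 0.713
gripper_force: 65.8
```

Run:
```python
from h import *
im,d,W=shot('wrist','w3.png')
go((.5559,-.0157,.217),76.1)
s=ctrl.read_state()
b=(im[...,2].astype(int)-im[...,0]>40)
z0=s['eef_pos'][2]
print('held',top_rect(W,(0,480,0,640),z0-.16,z0-.13,b))
print('base?',top_rect(W,(0,480,0,640),.028,.045))
```

```text
t 4.22 eef [ 0.5455 -0.0148  0.298 ] yang 76.12 -> shift [-0.0103  0.0015  0.081 ] wz 0.02 tilt [ 0.08  0.03 -0.  ] gap 0.709 F [ 0.3  0.9 -1.9] 65.84190130233765 q [-0.31  0.34  0.31  1.91 -0.13  0.91  1.4 ]
held (array([ 0.54202197, -0.01479949]), array([61.08743668, 86.1978302 ]), 75.8820571899414, np.float64(0.1526637922927091), 21830)
base? (array([ 0.40792325, -0.08565009]), array([62.47481537, 85.88108063]), 27.4351863861084, np.float64(0.03552676946830008), 15381)
```

View pics/w3.png

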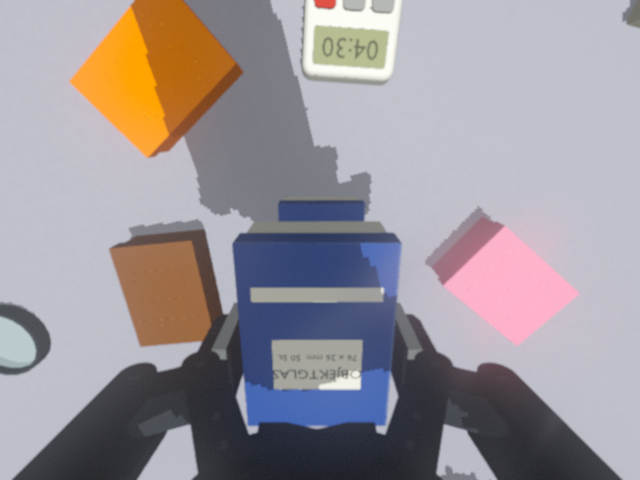

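The held carton's top is at about (318,330) and the strip of base lid showing behind it runs from (279,202) to (363,202), so they are centred and parallel. The orange, brown and pink look-alikes and the timer are all clear.

>>> jog_arm([
  {"tx":-0.004,"ty":0.001,"tz":0.015,"wx":0,"wy":0,"wz":0,"fingers":-1},
  {"tx":-0.0105,"ty":0.002,"tz":0.04,"wx":0,"wy":0,"wz":0,"fingers":-1},
  {"tx":-0.0105,"ty":0.002,"tz":0.06,"wx":0,"wy":0,"wz":0,"fingers":-1},
  {"tx":-0.0105,"ty":0.002,"tz":0.072,"wx":0,"wy":0,"wz":0,"fingers":-1},
  {"tx":-0.0105,"ty":0.002,"tz":0.076,"wx":0,"wy":0,"wz":0,"fingers":-1},
  {"tx":-0.0105,"ty":0.002,"tz":0.076,"wx":0,"wy":0,"wz":0,"fingers":-1},
  {"tx":-0.0105,"ty":0.002,"tz":0.076,"wx":0,"wy":0,"wz":0,"fingers":-1},
])

```text
t: 4.8
eef_pos: [0.5563, -0.0162, 0.2223]
eef_rot: [0.121, 0.993, 0.0, 0.0]
wrist_force: [0.8, -0.5, -1.4]
finger_gap: 0.71
gripper_force: 65.8
```

Run:
```python
from h import *
im,d,W=shot('wrist'); s=ctrl.read_state(); z0=s['eef_pos'][2]
go((.5566,-.0147,.2175),76.1)
b=(im[...,2].astype(int)-im[...,0]>40)
print('held',top_rect(W,(0,480,0,640),z0-.16,z0-.13,b))
im,d,W=shot('top'); b=(im[...,2].astype(int)-im[...,0]>40)
```

```text
t 4.85 eef [ 0.5564 -0.0164  0.2227] yang 76.06 -> shift [0.0002 0.0017 0.0052] wz -0.04 tilt [ 0.05  0.11 -0.  ] gap 0.712 F [ 0.1  0.1 -1.8] 65.79207301139832 q [-0.27  0.46  0.28  1.94 -0.18  0.77  1.44]
held (array([ 0.55296094, -0.01531573]), array([60.93751144, 86.17874908]), 75.98468780517578, np.float64(0.07682023176308794), 22273)
```

>>> jog_arm([
  {"tx":0,"ty":0.001,"tz":0.003,"wx":0,"wy":0,"wz":0,"fingers":-1},
  {"tx":0,"ty":0.001,"tz":0.0055,"wx":0,"wy":0,"wz":0,"fingers":-1},
  {"tx":0,"ty":0.001,"tz":0.0055,"wx":0,"wy":0,"wz":0,"fingers":-1},
  {"tx":0,"ty":0.001,"tz":0.0055,"wx":0,"wy":0,"wz":0,"fingers":-1},
])

```text
t: 5.23
eef_pos: [0.5566, -0.0156, 0.2175]
eef_rot: [0.122, 0.993, 0.001, 0.001]
wrist_force: [-1.6, -0.1, 4.5]
finger_gap: 0.715
gripper_force: 66.6
```

>>> jog_arm([
  {"tx":0,"ty":0,"tz":0,"wx":0,"wy":0,"wz":0,"fingers":1},
  {"tx":0,"ty":0,"tz":0,"wx":0,"wy":0,"wz":0,"fingers":1},
  {"tx":0,"ty":0,"tz":0,"wx":0,"wy":0,"wz":0,"fingers":1},
  {"tx":0,"ty":0,"tz":0,"wx":0,"wy":0,"wz":0,"fingers":1},
  {"tx":0,"ty":0,"tz":0,"wx":0,"wy":0,"wz":0,"fingers":1},
  {"tx":0,"ty":0,"tz":-0.015,"wx":0,"wy":0,"wz":0,"fingers":1},
  {"tx":0,"ty":0,"tz":-0.045,"wx":0,"wy":0,"wz":0,"fingers":1},
  {"tx":0,"ty":0,"tz":-0.085,"wx":0,"wy":0,"wz":0,"fingers":1},
  {"tx":0,"ty":0,"tz":-0.12,"wx":0,"wy":0,"wz":0,"fingers":1},
  {"tx":0,"ty":0,"tz":-0.12,"wx":0,"wy":0,"wz":0,"fingers":1},
  {"tx":0,"ty":0,"tz":-0.12,"wx":0,"wy":0,"wz":0,"fingers":1},
])

```text
t: 6.15
eef_pos: [0.5568, -0.0159, 0.3385]
eef_rot: [0.122, 0.993, 0.001, 0.003]
wrist_force: [-0.1, 0.4, -0.1]
finger_gap: 0.997
gripper_force: 0.0
```

Run:
```python
from h import *
im,d,W=shot('wrist','w4.png'); np.savez('w4.npz',im=im,d=d,W=W)
print('upper',top_rect(W,(0,480,0,640),.06,.085))
print('lower',top_rect(W,(0,480,0,640),.0,.0001) if 0 else '')
go((.446,.241,.30),63.2); go((.446,.241,.30),-26.8)
```

```text
upper (array([ 0.55304993, -0.01462454]), array([61.1367569 , 84.93641663]), 76.0292739868164, np.float64(0.07206113587579757), 9225)
lower 
t 6.2 eef [ 0.556  -0.0157  0.3366] yang 76.04 -> shift [0.1687 0.2226 0.0366] wz 12.84 tilt [ 0.04  0.05 -0.  ] gap 0.997 F [-0.4 -0.1 -1.1] 0.0 q [-0.31  0.31  0.32  1.85 -0.12  1.    1.38]
t 6.2 eef [ 0.556  -0.0157  0.3366] yang 76.04 -> shift [0.1687 0.2226 0.0366] wz -77.16 tilt [ 0.04  0.05 -0.  ] gap 0.997 F [-0.4 -0.1 -1.1] 0.0 q [-0.31  0.31  0.32  1.85 -0.12  1.    1.38]
```

View pics/w4.png

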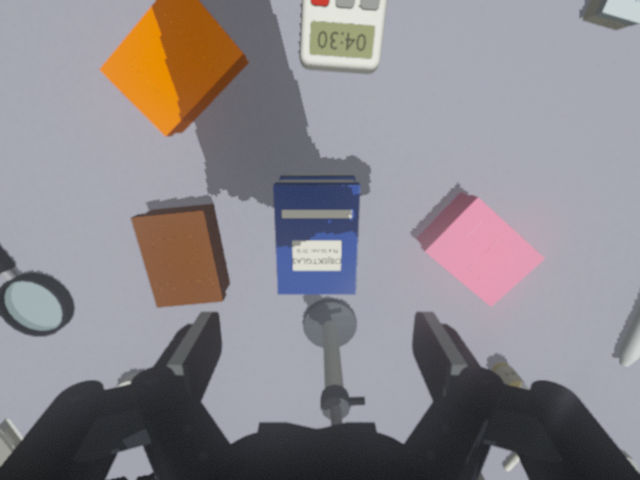

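The upper carton stands squarely on the base at pixel (317,238), measured at (0.553, -0.0146), 76.0°, with its top at 72 mm. The gauge is undisturbed at (335,320–400).

>>> jog_arm([
  {"tx":0.169,"ty":0.223,"tz":0.037,"wx":0,"wy":0,"wz":12.8,"fingers":1},
  {"tx":0.169,"ty":0.223,"tz":0.037,"wx":0,"wy":0,"wz":12.8,"fingers":1},
  {"tx":0.169,"ty":0.223,"tz":0.037,"wx":0,"wy":0,"wz":12.8,"fingers":1},
  {"tx":0.169,"ty":0.223,"tz":0.037,"wx":0,"wy":0,"wz":12.8,"fingers":1},
  {"tx":0.169,"ty":0.223,"tz":0.037,"wx":0,"wy":0,"wz":12.8,"fingers":1},
  {"tx":0.169,"ty":0.223,"tz":0.037,"wx":0,"wy":0,"wz":12.8,"fingers":1},
  {"tx":0.169,"ty":0.223,"tz":0.037,"wx":0,"wy":0,"wz":12.8,"fingers":1},
  {"tx":0.169,"ty":0.223,"tz":0.037,"wx":0,"wy":0,"wz":12.8,"fingers":1},
  {"tx":0.169,"ty":0.223,"tz":0.037,"wx":0,"wy":0,"wz":12.8,"fingers":1},
  {"tx":0.169,"ty":0.223,"tz":0.037,"wx":0,"wy":0,"wz":12.8,"fingers":1},
  {"tx":0.169,"ty":0.223,"tz":0.037,"wx":0,"wy":0,"wz":12.8,"fingers":1},
])

```text
t: 7.12
eef_pos: [0.4463, 0.2397, 0.2985]
eef_rot: [0.233, 0.973, -0.001, -0.0]
wrist_force: [-0.1, -1.2, 0.1]
finger_gap: 1.005
gripper_force: 0.0
```

Run:
```python
from h import *
im,d,W=shot('wrist','w5.png'); np.savez('w5.npz',im=im,d=d,W=W)
m=(np.hypot(W[...,0]-.446,W[...,1]-.241)<.04)
r=top_rect(W,(0,480,0,640),.014,.026,m); print(r)
go((*r[0],.174),63.2)
```

```text
(array([0.4452453 , 0.24214522]), array([30.23861504, 26.4308815 ]), 62.254947662353516, np.float64(0.02060861009130202), 1351)
t 7.17 eef [0.4465 0.2396 0.2988] yang 63.05 -> shift [0.0022 0.0018 0.1248] wz -0.15 tilt [-0.07  0.    0.  ] gap 1.002 F [-0.1 -0.1  0.9] 0.0 q [-0.77  0.26  0.22  2.   -0.07  0.89  0.59]
```

>>> jog_arm([
  {"tx":0.002,"ty":0.002,"tz":0.04,"wx":0,"wy":0,"wz":0.8,"fingers":1},
  {"tx":0.002,"ty":0.002,"tz":0.08,"wx":0,"wy":0,"wz":0.8,"fingers":1},
  {"tx":0.002,"ty":0.002,"tz":0.11,"wx":0,"wy":0,"wz":0.8,"fingers":1},
  {"tx":0.002,"ty":0.002,"tz":0.12,"wx":0,"wy":0,"wz":0.8,"fingers":1},
  {"tx":0.002,"ty":0.002,"tz":0.124,"wx":0,"wy":0,"wz":0.8,"fingers":1},
  {"tx":0.002,"ty":0.002,"tz":0.124,"wx":0,"wy":0,"wz":0.8,"fingers":-1},
  {"tx":0.002,"ty":0.002,"tz":0.124,"wx":0,"wy":0,"wz":0.8,"fingers":-1},
  {"tx":0.002,"ty":0.002,"tz":0.124,"wx":0,"wy":0,"wz":0.8,"fingers":-1},
  {"tx":0.002,"ty":0.002,"tz":0.124,"wx":0,"wy":0,"wz":0.8,"fingers":-1},
  {"tx":0.002,"ty":0.002,"tz":0.124,"wx":0,"wy":0,"wz":0.8,"fingers":-1},
  {"tx":0.002,"ty":0.002,"tz":0.124,"wx":0,"wy":0,"wz":0.8,"fingers":-1},
  {"tx":0.002,"ty":0.002,"tz":0.124,"wx":0,"wy":0,"wz":0.8,"fingers":-1},
  {"tx":0.002,"ty":0.002,"tz":0.124,"wx":0,"wy":0,"wz":0.8,"fingers":-1},
])

```text
t: 8.25
eef_pos: [0.4458, 0.2446, 0.1768]
eef_rot: [0.238, 0.971, 0.001, 0.001]
wrist_force: [-1.4, -1.1, 7.2]
finger_gap: 0.335
gripper_force: 60.6
```

Run:
```python
from h import *
im,d,W=shot('wrist'); s=ctrl.read_state()
m=(np.hypot(W[...,0]-.446,W[...,1]-.241)<.025)
r=top_rect(W,(0,480,0,640),.014,.028,m); print(r, np.array(r[0])-s['eef_pos'][:2])
go((.553,-.0146,.30),76)
```

```text
(array([0.44452914, 0.24073257]), array([44.87124252, 27.12514687]), 62.57960891723633, np.float64(0.020629781938491284), 4709) [-0.00125758 -0.00390706]
t 8.3 eef [0.4458 0.2446 0.1769] yang 62.44 -> shift [-0.2152 -0.1798 -0.1234] wz -13.56 tilt [ 0.17  0.08 -0.  ] gap 0.336 F [-0.3 -0.4  7.4] 60.60895085334778 q [-0.74  0.46  0.18  2.07 -0.14  0.62  0.63]
```

>>> jog_arm([
  {"tx":0,"ty":0,"tz":-0.02,"wx":0,"wy":0,"wz":0,"fingers":-1},
  {"tx":0,"ty":0,"tz":-0.055,"wx":0,"wy":0,"wz":0,"fingers":-1},
  {"tx":-0.01,"ty":-0.01,"tz":-0.09,"wx":0,"wy":0,"wz":-1,"fingers":-1},
  {"tx":-0.03,"ty":-0.025,"tz":-0.115,"wx":0,"wy":0,"wz":-3,"fingers":-1},
  {"tx":-0.055,"ty":-0.045,"tz":-0.123,"wx":0,"wy":0,"wz":-5,"fingers":-1},
  {"tx":-0.08,"ty":-0.067,"tz":-0.123,"wx":0,"wy":0,"wz":-7,"fingers":-1},
  {"tx":-0.105,"ty":-0.088,"tz":-0.123,"wx":0,"wy":0,"wz":-9,"fingers":-1},
  {"tx":-0.13,"ty":-0.109,"tz":-0.123,"wx":0,"wy":0,"wz":-11,"fingers":-1},
  {"tx":-0.155,"ty":-0.13,"tz":-0.123,"wx":0,"wy":0,"wz":-13.5,"fingers":-1},
  {"tx":-0.18,"ty":-0.15,"tz":-0.123,"wx":0,"wy":0,"wz":-13.5,"fingers":-1},
  {"tx":-0.2,"ty":-0.167,"tz":-0.123,"wx":0,"wy":0,"wz":-13.5,"fingers":-1},
  {"tx":-0.215,"ty":-0.18,"tz":-0.123,"wx":0,"wy":0,"wz":-13.5,"fingers":-1},
  {"tx":-0.215,"ty":-0.18,"tz":-0.123,"wx":0,"wy":0,"wz":-13.5,"fingers":-1},
  {"tx":-0.215,"ty":-0.18,"tz":-0.123,"wx":0,"wy":0,"wz":-13.5,"fingers":-1},
  {"tx":-0.215,"ty":-0.18,"tz":-0.123,"wx":0,"wy":0,"wz":-13.5,"fingers":-1},
])

```text
t: 9.55
eef_pos: [0.5519, -0.014, 0.2983]
eef_rot: [0.122, 0.993, 0.001, -0.0]
wrist_force: [0.3, 0.3, -0.6]
finger_gap: 0.333
gripper_force: 59.6
```

Run:
```python
from h import *
im,d,W=shot('wrist','w6.png'); np.savez('w6.npz',im=im,d=d,W=W); s=ctrl.read_state()
go((.553,-.0146,.25),76)
z0=s['eef_pos'][2]
m=(np.hypot(W[...,0]-s['eef_pos'][0],W[...,1]-s['eef_pos'][1])<.03)
for a in (.17,.165,.162): print(top_rect(W,(0,480,0,640),z0-a,z0-.145,m))
```

```text
t 9.6 eef [ 0.5519 -0.0135  0.2982] yang 76.05 -> shift [-0.0013 -0.0009  0.0482] wz 0.05 tilt [ 0.06 -0.03  0.  ] gap 0.336 F [ 0.7 -0.1 -0.2] 59.637815952301025 q [-0.3   0.35  0.3   1.89 -0.13  0.92  1.39]
(array([ 0.55232428, -0.01398198]), array([56.19696045, 27.38557816]), 75.2929916381836, np.float64(0.14195372204812112), 6322)
(array([ 0.55232428, -0.01398198]), array([56.19696045, 27.38557816]), 75.2929916381836, np.float64(0.1420502329306591), 5802)
(array([ 0.55239227, -0.01392841]), array([56.19755554, 27.24367714]), 75.8367691040039, np.float64(0.14211067892921658), 5448)
```

View pics/w6.png

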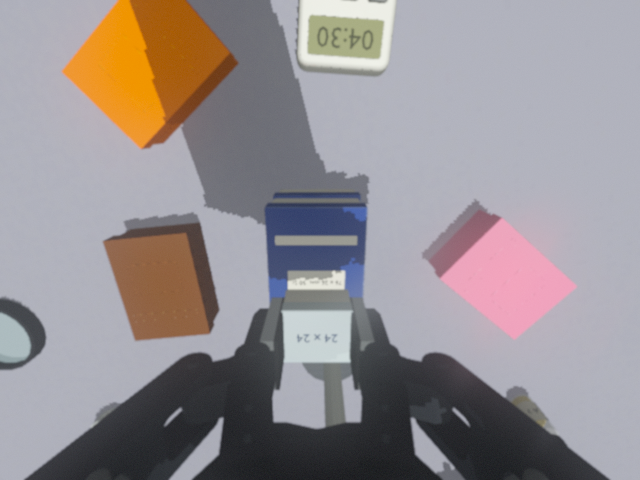

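The box is level in the fingers at pixel (317,333), just behind the carton's centre, and needs only about a 1 mm shift. I'll lower it 49 mm, release and rise.

>>> jog_arm([
  {"tx":-0.001,"ty":-0.001,"tz":0.015,"wx":0,"wy":0,"wz":0,"fingers":-1},
  {"tx":-0.001,"ty":-0.001,"tz":0.032,"wx":0,"wy":0,"wz":0,"fingers":-1},
  {"tx":-0.001,"ty":-0.001,"tz":0.042,"wx":0,"wy":0,"wz":0,"fingers":-1},
  {"tx":-0.001,"ty":-0.001,"tz":0.046,"wx":0,"wy":0,"wz":0,"fingers":-1},
  {"tx":-0.001,"ty":-0.001,"tz":0.048,"wx":0,"wy":0,"wz":0,"fingers":-1},
  {"tx":-0.001,"ty":-0.001,"tz":0.0495,"wx":0,"wy":0,"wz":0,"fingers":-1},
  {"tx":-0.001,"ty":-0.001,"tz":0.0495,"wx":0,"wy":0,"wz":0,"fingers":-1},
  {"tx":-0.001,"ty":-0.001,"tz":0.0495,"wx":0,"wy":0,"wz":0,"fingers":-1},
])

```text
t: 10.27
eef_pos: [0.5529, -0.0154, 0.2499]
eef_rot: [0.122, 0.993, 0.001, -0.0]
wrist_force: [-2.8, 0.4, 6.0]
finger_gap: 0.338
gripper_force: 60.4
```

>>> jog_arm([
  {"tx":0,"ty":0,"tz":0,"wx":0,"wy":0,"wz":0,"fingers":1},
  {"tx":0,"ty":0,"tz":0,"wx":0,"wy":0,"wz":0,"fingers":1},
  {"tx":0,"ty":0,"tz":0,"wx":0,"wy":0,"wz":0,"fingers":1},
  {"tx":0,"ty":0,"tz":0,"wx":0,"wy":0,"wz":0,"fingers":1},
  {"tx":0,"ty":0,"tz":0,"wx":0,"wy":0,"wz":0,"fingers":1},
  {"tx":0,"ty":0,"tz":0,"wx":0,"wy":0,"wz":0,"fingers":1},
  {"tx":0,"ty":0,"tz":-0.015,"wx":0,"wy":0,"wz":0,"fingers":1},
  {"tx":0,"ty":0,"tz":-0.045,"wx":0,"wy":0,"wz":0,"fingers":1},
  {"tx":0,"ty":0,"tz":-0.08,"wx":0,"wy":0,"wz":0,"fingers":1},
  {"tx":0,"ty":0,"tz":-0.08,"wx":0,"wy":0,"wz":0,"fingers":1},
  {"tx":0,"ty":0,"tz":-0.08,"wx":0,"wy":0,"wz":0,"fingers":1},
])

```text
t: 11.18
eef_pos: [0.5539, -0.0163, 0.3309]
eef_rot: [0.122, 0.992, 0.001, 0.003]
wrist_force: [-0.1, 0.1, -1.5]
finger_gap: 1.0
gripper_force: 0.0
```

Run:
```python
from h import *
im,d,W=shot('wrist','w7.png'); np.savez('w7.npz',im=im,d=d,W=W)
m=(np.hypot(W[...,0]-.553,W[...,1]+.0146)<.06)
print('box',top_rect(W,(0,480,0,640),.085,.105,m)); print('upper',top_rect(W,(0,480,0,640),.06,.08,m))
# loupe from initial top view
D=np.load('top0.npz'); T=D['W']; S=T[220:302,412:458]; ok=(S[...,2]>.006)&(S[...,2]<.025); p=S[ok]
q=p[p[:,0]<.53]; vx,vy,x0,y0=cv2.fitLine(q[:,:2].astype(np.float32),cv2.DIST_HUBER,0,.001,.001).ravel(); print('handle',len(q),vx,vy,x0,y0,np.degrees(np.arctan(vy/vx)),q[:,:2].min(0),q[:,:2].max(0))
u=np.array([vx,vy])*np.sign(vx); s=(p[:,:2]-[x0,y0])@u; print('extent',s.min(),s.max())
L=np.array([x0,y0])+u*(s.min()+.139); L2=np.array([x0,y0])+u*(s.max()-.033); print('lens',L,L2)
g=L2-u*.075; print('grasp',g); go((*g,.30),np.degrees(np.arctan2(u[1],u[0]))+90)
```

```text
box (array([ 0.55328741, -0.0153446 ]), array([30.52416039, 26.58984566]), 76.01062774658203, np.float64(0.09362229836124744), 1855)
upper (array([ 0.55355573, -0.01467478]), array([61.20911407, 85.89575958]), 75.97608947753906, np.float64(0.0720403390956093), 7732)
handle 309 0.97817355 0.20778947 0.4910578 -0.32340622 11.992841 [ 0.42672308 -0.36468277] [ 0.52981592 -0.26038423]
extent -0.060469770042328695 0.13869770071759405
lens [ 0.56787401 -0.30708846] [ 0.59444851 -0.30144335]
grasp [ 0.52108549 -0.31702756]
t 11.23 eef [ 0.553  -0.0161  0.3292] yang 75.94 -> shift [-0.0421 -0.2997  0.029 ] wz -26.05 tilt [ 0.04  0.07 -0.  ] gap 1.0 F [ 0.5 -0.  -0.4] 0.0 q [-0.31  0.31  0.32  1.86 -0.11  0.98  1.38]
```

The box sits within 1 mm of the upper carton's centre (top at 93.6 mm, carton top at 72.0 mm). Next I move above the loupe handle.

>>> jog_arm([
  {"tx":-0.03,"ty":-0.305,"tz":0.0,"wx":0,"wy":0,"wz":-28,"fingers":1},
  {"tx":-0.03,"ty":-0.305,"tz":0.0,"wx":0,"wy":0,"wz":-28,"fingers":1},
  {"tx":-0.03,"ty":-0.305,"tz":0.0,"wx":0,"wy":0,"wz":-28,"fingers":1},
  {"tx":-0.03,"ty":-0.305,"tz":0.029,"wx":0,"wy":0,"wz":-28,"fingers":1},
  {"tx":-0.03,"ty":-0.305,"tz":0.029,"wx":0,"wy":0,"wz":-28,"fingers":1},
  {"tx":-0.03,"ty":-0.305,"tz":0.029,"wx":0,"wy":0,"wz":-28,"fingers":1},
  {"tx":-0.03,"ty":-0.305,"tz":0.029,"wx":0,"wy":0,"wz":-28,"fingers":1},
  {"tx":-0.03,"ty":-0.305,"tz":0.029,"wx":0,"wy":0,"wz":-28,"fingers":1},
  {"tx":-0.03,"ty":-0.305,"tz":0.029,"wx":0,"wy":0,"wz":-28,"fingers":1},
  {"tx":-0.03,"ty":-0.305,"tz":0.029,"wx":0,"wy":0,"wz":-28,"fingers":1},
  {"tx":-0.03,"ty":-0.305,"tz":0.029,"wx":0,"wy":0,"wz":-28,"fingers":1},
])

```text
t: 12.15
eef_pos: [0.5078, -0.3184, 0.2981]
eef_rot: [-0.121, 0.993, 0.001, -0.001]
wrist_force: [0.0, 1.0, 0.6]
finger_gap: 0.997
gripper_force: 0.0
```

Run:
```python
from h import *
im,d,W=shot('wrist','w8.png'); np.savez('w8.npz',im=im,d=d,W=W)
go((.515,-.322,.30),104)
bw=im.max(2)<90
m=bw&(W[...,2]>.006)&(W[...,2]<.022)&(np.hypot(W[...,0]-.52,W[...,1]+.32)<.13)
n,l,st,ce=cv2.connectedComponentsWithStats(m.astype(np.uint8))
for k in np.argsort(-st[1:,4])[:3]+1:
    p=W[l==k]; c,s,a=cv2.minAreaRect((p[:,:2]*1000).astype(np.float32)); print(st[k],c,s,a,np.median(p[:,2]))
```

```text
t 12.2 eef [ 0.5083 -0.3176  0.2985] yang 104.05 -> shift [-0.0054 -0.0059 -0.0015] wz 0.05 tilt [ 0.14 -0.05  0.  ] gap 1.001 F [0.3 0.5 0.2] 0.0 q [ 0.23  0.43  0.33  1.78 -0.17  0.96  2.45]
[ 303  142   23  125 2454] (482.00628662109375, -326.4643859863281) (96.70892333984375, 16.053564071655273) 12.019242286682129 0.01331941179226584
[274 275  68  68 594] (568.6683959960938, -314.41973876953125) (50.44625473022461, 63.14326095581055) 82.99540710449219 0.012627254266534965
[325 336   4   2   4] (592.1981811523438, -287.2510681152344) (0.642260730266571, 2.9184062480926514) 39.71589660644531 0.011198694532878584
```

View pics/w8.png

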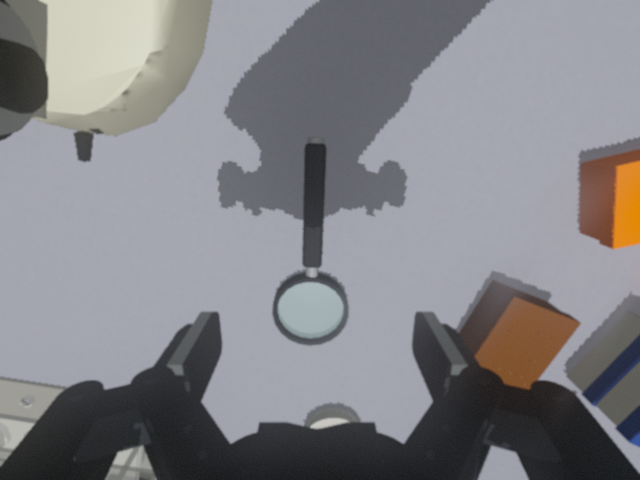

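The loupe's lens is at pixel (311,307) and its handle runs from (315,142) to (312,265). From that I get a handle centre at (0.482, -0.3265) pointing at 12.0°, which puts the lens at (0.570, -0.308). I'll grasp 62 mm from the lens.

>>> jog_arm([
  {"tx":0,"ty":-0.003,"tz":0.04,"wx":0,"wy":0,"wz":2,"fingers":1},
  {"tx":0,"ty":-0.003,"tz":0.08,"wx":0,"wy":0,"wz":2,"fingers":1},
  {"tx":0,"ty":-0.003,"tz":0.11,"wx":0,"wy":0,"wz":2,"fingers":1},
  {"tx":0,"ty":-0.003,"tz":0.12,"wx":0,"wy":0,"wz":2,"fingers":1},
  {"tx":0,"ty":-0.003,"tz":0.124,"wx":0,"wy":0,"wz":2,"fingers":1},
  {"tx":0,"ty":-0.003,"tz":0.124,"wx":0,"wy":0,"wz":2,"fingers":-1},
  {"tx":0,"ty":-0.003,"tz":0.124,"wx":0,"wy":0,"wz":2,"fingers":-1},
  {"tx":0,"ty":-0.003,"tz":0.124,"wx":0,"wy":0,"wz":2,"fingers":-1},
  {"tx":0,"ty":-0.003,"tz":0.124,"wx":0,"wy":0,"wz":2,"fingers":-1},
  {"tx":0,"ty":-0.003,"tz":0.124,"wx":0,"wy":0,"wz":2,"fingers":-1},
  {"tx":0,"ty":-0.003,"tz":0.124,"wx":0,"wy":0,"wz":2,"fingers":-1},
  {"tx":0,"ty":-0.003,"tz":0.124,"wx":0,"wy":0,"wz":2,"fingers":-1},
  {"tx":0,"ty":-0.003,"tz":0.124,"wx":0,"wy":0,"wz":2,"fingers":-1},
  {"tx":0,"ty":-0.003,"tz":0.124,"wx":0,"wy":0,"wz":2,"fingers":-1},
])

```text
t: 13.37
eef_pos: [0.5091, -0.3225, 0.1769]
eef_rot: [-0.104, 0.995, -0.0, 0.001]
wrist_force: [-0.9, 0.9, 6.3]
finger_gap: 0.166
gripper_force: 61.2
```

Run:
```python
from h import *
a=np.radians(12); L=np.array([.553,-.015]); g=L-.062*np.array([np.cos(a),np.sin(a)])
print(g); go((*g,.36),102)
```

```text
[ 0.49235485 -0.02789052]
t 13.37 eef [ 0.5091 -0.3225  0.1769] yang 101.93 -> shift [-0.0448  0.2916 -0.1833] wz -0.07 tilt [-0.05  0.09 -0.  ] gap 0.166 F [-0.9  0.9  6.3] 61.240739822387695 q [ 0.28  0.59  0.29  1.85 -0.24  0.73  2.47]
```

>>> jog_arm([
  {"tx":0,"ty":0,"tz":-0.012,"wx":0,"wy":0,"wz":0,"fingers":-1},
  {"tx":0,"ty":0,"tz":-0.035,"wx":0,"wy":0,"wz":0,"fingers":-1},
  {"tx":0,"ty":0,"tz":-0.065,"wx":0,"wy":0,"wz":0,"fingers":-1},
  {"tx":0,"ty":0,"tz":-0.095,"wx":0,"wy":0,"wz":0,"fingers":-1},
  {"tx":0,"ty":0.005,"tz":-0.125,"wx":0,"wy":0,"wz":0,"fingers":-1},
  {"tx":-0.005,"ty":0.018,"tz":-0.15,"wx":0,"wy":0,"wz":0,"fingers":-1},
  {"tx":-0.01,"ty":0.038,"tz":-0.17,"wx":0,"wy":0,"wz":0,"fingers":-1},
  {"tx":-0.015,"ty":0.06,"tz":-0.183,"wx":0,"wy":0,"wz":0,"fingers":-1},
  {"tx":-0.02,"ty":0.085,"tz":-0.183,"wx":0,"wy":0,"wz":0,"fingers":-1},
  {"tx":-0.024,"ty":0.11,"tz":-0.183,"wx":0,"wy":0,"wz":0,"fingers":-1},
  {"tx":-0.028,"ty":0.135,"tz":-0.183,"wx":0,"wy":0,"wz":0,"fingers":-1},
  {"tx":-0.032,"ty":0.16,"tz":-0.183,"wx":0,"wy":0,"wz":0,"fingers":-1},
  {"tx":-0.035,"ty":0.185,"tz":-0.183,"wx":0,"wy":0,"wz":0,"fingers":-1},
  {"tx":-0.038,"ty":0.21,"tz":-0.183,"wx":0,"wy":0,"wz":0,"fingers":-1},
  {"tx":-0.041,"ty":0.235,"tz":-0.183,"wx":0,"wy":0,"wz":0,"fingers":-1},
  {"tx":-0.043,"ty":0.257,"tz":-0.183,"wx":0,"wy":0,"wz":0,"fingers":-1},
  {"tx":-0.045,"ty":0.275,"tz":-0.183,"wx":0,"wy":0,"wz":0,"fingers":-1},
  {"tx":-0.045,"ty":0.287,"tz":-0.183,"wx":0,"wy":0,"wz":0,"fingers":-1},
  {"tx":-0.045,"ty":0.292,"tz":-0.183,"wx":0,"wy":0,"wz":0,"fingers":-1},
  {"tx":-0.045,"ty":0.292,"tz":-0.183,"wx":0,"wy":0,"wz":0,"fingers":-1},
])

```text
t: 15.03
eef_pos: [0.4919, -0.0262, 0.359]
eef_rot: [-0.105, 0.994, 0.0, 0.0]
wrist_force: [-0.1, -1.0, -0.7]
finger_gap: 0.165
gripper_force: 60.4
```

Run:
```python
from h import *
im,d,W=shot('wrist','w9.png'); np.savez('w9.npz',im=im,d=d,W=W); s=ctrl.read_state(); e=s['eef_pos']
go((.4923,-.0279,.338),102)
m=(np.abs(W[...,2]-(e[2]-.166))<.03)&(np.hypot(W[...,0]-e[0],W[...,1]-e[1])<.11)
p=W[m]; u=np.array([np.cos(np.radians(12)),np.sin(np.radians(12))]); w=np.array([-u[1],u[0]])
a=(p[:,:2]-e[:2])@u; b=(p[:,:2]-e[:2])@w
for lo in np.arange(-.08,.11,.01):
    k=(a>=lo)&(a<lo+.01); 
    if k.sum()>5: print(round(lo,2),k.sum(),np.round([b[k].min(),b[k].max()],4),'z',np.round(np.percentile(p[k,2],[10,50,90]),4))
im,d,T=shot('top','t9.png'); np.savez('t9.npz',im=im,d=d,W=T)
im,d,T=shot('scene','s9.png'); np.savez('s9.npz',im=im,d=d,W=T)
```

```text
t 15.08 eef [ 0.4921 -0.0274  0.359 ] yang 101.96 -> shift [-0.     -0.0005  0.021 ] wz -0.04 tilt [-0.02  0.02  0.  ] gap 0.163 F [-0.4 -0.4 -1. ] 60.40392279624939 q [-0.23  0.16  0.22  1.96 -0.04  1.02  1.79]
-0.08 902 [-0.0068  0.0089] z [0.1918 0.1946 0.1961]
-0.07 1033 [-0.0066  0.0091] z [0.1944 0.1955 0.1964]
-0.06 972 [-0.0067  0.0093] z [0.1943 0.1955 0.1964]
-0.05 879 [-0.0065  0.0091] z [0.1943 0.1955 0.1963]
-0.04 852 [-0.0067  0.0093] z [0.1943 0.1955 0.1963]
-0.03 770 [-0.0067  0.0093] z [0.1945 0.1955 0.1963]
-0.02 2161 [-0.0124  0.015 ] z [0.1944 0.2006 0.2197]
-0.01 1976 [-0.0195  0.0222] z [0.195  0.202  0.2217]
-0.0 906 [-0.0074  0.0101] z [0.1949 0.196  0.2224]
0.01 580 [-0.007  0.01 ] z [0.1947 0.1955 0.1964]
0.02 282 [-0.0055  0.0082] z [0.1913 0.1934 0.1951]
0.03 624 [-0.0096  0.0123] z [0.1858 0.1941 0.1958]
0.04 724 [-0.0112  0.014 ] z [0.189  0.1897 0.1905]
0.05 777 [-0.0115  0.0142] z [0.1896 0.1902 0.1908]
0.06 324 [-0.0115  0.0144] z [0.1897 0.1904 0.1911]
```

View pics/w9.png

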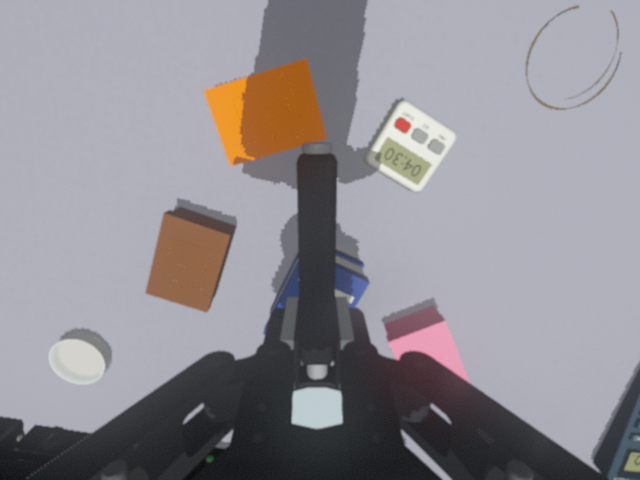

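The loupe hangs level: the handle runs from (317,150) to (317,350) and its top stays at 195.5 mm along its length. The lens is at (317,408), hidden partly by the gripper body. I'll cross-check it and the mark in the fixed cameras.

Run:
```python
from h import *
for n in ('s9','t9'):
    W=np.load(n+'.npz')['W']; ok=W[...,2]>0
    g=ok&(np.hypot(W[...,0]-.6607,W[...,1]+.0265)<.012)&(W[...,2]>.14); p=W[g]; print(n,'cap',len(p),np.round(np.percentile(p[:,2],[5,25,50,75,95]),4) if len(p) else '')
    lp=ok&(np.hypot(W[...,0]-.5525,W[...,1]+.0133)<.045)&(W[...,2]>.17)&(W[...,2]<.21); p=W[lp]; print('loupe',len(p),np.round(np.percentile(p,[2,50,98],axis=0),4) if len(p) else '')
    t=ok&(abs(W[...,0]-.60)<.04)&(abs(W[...,1]-.06)<.02)&(W[...,2]<.02); print('table',np.median(W[...,2][t])) if t.any() else 0
    c=ok&(np.hypot(W[...,0]-.553,W[...,1]+.0147)<.04)&(W[...,2]>.06)&(W[...,2]<.1); p=W[c]; print('col',len(p),np.round(np.percentile(p[:,2],[5,50,95]),4) if len(p) else '')
W=np.load('s9.npz')['W']; W0=np.load('scene0.npz')['W']
g=(np.hypot(W0[...,0]-.6607,W0[...,1]+.0265)<.012)&(W0[...,2]>.155); print('cap0',np.round(np.percentile(W0[g][:,2],[5,50,75,95]),4))
t=(abs(W0[...,0]-.68)<.03)&(abs(W0[...,1]-.06)<.02)&(W0[...,2]<.02); print(np.median(W0[...,2][t]))
```

```text
s9 cap 80 [0.1413 0.1497 0.1606 0.1682 0.1698]
loupe 655 [[ 0.5124 -0.0441  0.1822]
 [ 0.5505 -0.0123  0.1897]
 [ 0.5848  0.018   0.1954]]
table 0.00045515086663838744
col 746 [0.0658 0.0723 0.0935]
t9 cap 58 [0.1655 0.1674 0.1695 0.1715 0.1744]
loupe 189 [[ 0.5561 -0.0399  0.1845]
 [ 0.5756 -0.0149  0.1909]
 [ 0.5855  0.0081  0.198 ]]
table 0.0019226278276651687
col 0 
cap0 [0.156  0.1679 0.1689 0.1699]
-0.0008655418635288847
```

View pics/s9.png

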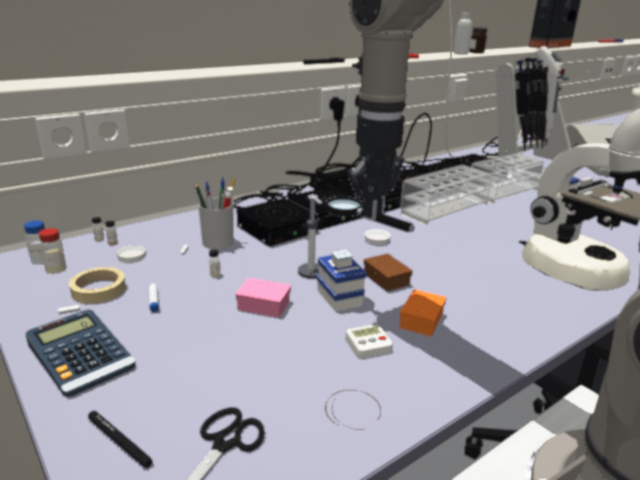

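The column stands intact at (341,280), and the loupe lens at (343,206) is level and clear of the gauge cap at (314,198). The lens is at 188.5 mm and the mark at about 169 mm, so I lower it 19.5 mm.

>>> jog_arm([
  {"tx":0,"ty":-0.001,"tz":0.006,"wx":0,"wy":0,"wz":0,"fingers":-1},
  {"tx":0,"ty":-0.002,"tz":0.013,"wx":0,"wy":0,"wz":0,"fingers":-1},
  {"tx":0,"ty":-0.002,"tz":0.018,"wx":0,"wy":0,"wz":0,"fingers":-1},
  {"tx":0,"ty":-0.002,"tz":0.0195,"wx":0,"wy":0,"wz":0,"fingers":-1},
  {"tx":0,"ty":-0.002,"tz":0.0195,"wx":0,"wy":0,"wz":0,"fingers":-1},
  {"tx":0,"ty":-0.002,"tz":0.0195,"wx":0,"wy":0,"wz":0,"fingers":-1},
  {"tx":0,"ty":-0.002,"tz":0.0195,"wx":0,"wy":0,"wz":0,"fingers":-1},
  {"tx":0,"ty":-0.002,"tz":0.0195,"wx":0,"wy":0,"wz":0,"fingers":-1},
  {"tx":0,"ty":-0.002,"tz":0.0195,"wx":0,"wy":0,"wz":0,"fingers":-1},
  {"tx":0,"ty":-0.002,"tz":0.0195,"wx":0,"wy":0,"wz":0,"fingers":-1},
])

```text
t: 16.02
eef_pos: [0.4928, -0.0291, 0.3394]
eef_rot: [-0.104, 0.995, 0.0, 0.0]
wrist_force: [-0.1, 0.3, -0.4]
finger_gap: 0.166
gripper_force: 60.4
```

Run:
```python
from h import *
im,d,W=shot('scene'); go((.4923,-.0279,.34),102)
lp=(np.hypot(W[...,0]-.5525,W[...,1]+.0143)<.045)&(W[...,2]>.14)&(W[...,2]<.19); p=W[lp]; print('loupe',len(p),np.round(np.percentile(p,[2,50,98],axis=0),4))
b=(np.hypot(W[...,0]-.5533,W[...,1]+.0153)<.03)&(W[...,2]>.087)&(W[...,2]<.1); print('box',b.sum(),np.round(np.percentile(W[b],[2,50,98],axis=0),4))
s=ctrl.read_state(); r=R.from_quat(s['eef_rot']).as_matrix(); e=s['eef_pos']
u=-r[:,0]; print('lens est',np.round(e+.062*u-np.array([0,0,.1705])+r[:,1]*.0012,4),'speed',np.abs(s['dq']).max())
```

```text
t 16.07 eef [ 0.4928 -0.0291  0.3393] yang 101.94 -> shift [ 0.0002  0.0013 -0.0007] wz -0.06 tilt [0.01 0.02 0.  ] gap 0.162 F [ 0.3  0.6 -0.6] 60.41016697883606 q [-0.22  0.19  0.22  1.98 -0.05  0.97  1.8 ]
loupe 653 [[ 0.5133 -0.0446  0.1629]
 [ 0.551  -0.0128  0.1701]
 [ 0.5854  0.0168  0.176 ]]
box 170 [[ 0.5387 -0.0303  0.0873]
 [ 0.55   -0.0119  0.0926]
 [ 0.5682  0.0021  0.0946]]
lens est [ 0.5532 -0.0151  0.1689] speed 0.002499819705435362
```

The lens is at (0.553, -0.015, 0.169), centred over the box, level with the mark and still.

```bash
python3 -c "
from bench import ctrl
print(ctrl.job_done())"
```

```text
the job is handed in; nothing more can be done
None
```

I handed the job in at about 16 s: cartons stacked squarely, cover-glass box centred on top, and the loupe held still and level with its lens over the box at about 169 mm, the mark's measured height; no verdict came back.

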